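# Balance the washed paddle on its drying rest

## Robot

A 7-joint arm with a two-finger parallel gripper is mounted at the origin on the work surface. World frame = base frame: x ahead of the robot, y to its left, z up, the work surface at z = 0. Lengths are in mm, angles in rad, forces in N, time in s.
With the tool pointing down it reaches from about 400 to 900 mm from the base axis. Payload 5.6 kg.
Tool frame: the origin (TCP) lies midway between the tips of the shut fingers; the grasp point (between the pads) lies 19 mm behind it; x points along the fingers, y is the direction in which the jaws open and shut, and the axes are right-handed (so a half turn about x gives the same grasp; the last joint's range is limited). The gripper opens to 92 mm and grips with 3 to 60 N. Pads are 20 mm wide; open, the fingers measure 128 mm over their backs; the gripper's body (75 mm by 189 mm) begins 69 mm behind the grasp point.
Start: joints at [1.066, 0.468, -0.012, 1.603, 0.006, 1.071, -0.056], TCP at [289.576, -581.94, 214.592] pointing down, gripper open.
Joint ranges: [-2.53, 2.53], [-0.31, 2.02], [-1.57, 1.55], [0.28, 2.44], [-1.29, 4.43], [0.15, 1.84], [-2.92, 2.92]. Speed limits (rad/s): [2.57, 2.57, 3.14, 3.14, 3.14, 3.14, 3.14].

## Interface

Orientations are given as a rotation vector (axis times angle).
In Python, from cell import robot, grip, kin, viewer gives the robot as it stands. Calls block until the motion is done:
- robot.movep(position, orientation): joint-space move of the TCP to a pose.
- robot.servo_line(position, feed=150, rotation=None): straight line of the TCP; rotation=None keeps the orientation; feed is the mean speed in mm/s.
- robot.goto_joints(angles): joint-space move.
- grip(opening, newtons=None): opening from 0.0 (shut) to 1.0 (fully open); newtons is the grip in N (None keeps the last); returns when the fingers have stopped.
- robot.hold(seconds).
- kin.ik(position, orientation): joint angles nearest the present ones, or None.
- robot.observe(): the state.
- viewer.read_camera(name): name is "scene" or "top"; returns the picture (384x512x3 uint8, red, green, blue); there is no depth.
- viewer.camera_info(name): a dict with "camera_matrix" (3x3 intrinsics, pixels), "R" (3x3) and "t" (3): a world point X has camera coordinates R X + t. Camera axes: x right, y down, z forward; pixel columns grow to the right and rows downward; lengths in mm; the calibration is good to about 2 mm. A picture is of the moment at which its call begins. camera_info takes no time and is no camera call.
A pose or a line that the arm cannot do raises robot.IKError and nothing moves.
- robot.job_done(): hands the job in, once; it reports no verdict.
Trained networks look in the newest picture that a camera, given by its name, has taken for a name from the list of things; names that differ only in an ending like _2 or _b are one class to them, and where a whole thing is asked for, a point or a joint stands for the part that bears it (a point fixed in the world has none). Each returns a list of dicts, best first, with "confidence" (0 to 1); they miss things now and then, are a little off and sometimes report something else, mostly with a low value. They report only what shows in the picture. A call takes as long as a camera call. They do not tell look-alikes from the thing itself.
- viewer.silhouettes(name, camera): "mask" (384x512 bool, what is visible of it).
- viewer.pinpoint(name, camera): "at" ([x, y, z] in mm, in the coordinates of the camera as it stood for that picture, good to about 4 mm: a listed point, or the origin of a listed thing).
The state is a dict: "t": time; "joints": joint angles; "joint_velocities": joint speeds; "joint_torque": joint torques, N m; "tcp_pos": TCP position; "tcp_rot": TCP orientation; "contact_force": force on the tool from outside, world axes, zero at the start; "wrist_torque": the same for the moment, N m; "grip_width": opening from 0.0 (shut) to 1.0 (fully open).
Only numpy, scipy, OpenCV 4.12 (cv2) and the standard library are available. Lean on these libraries where they do the work, as an engineer would, in place of code of your own. Each camera call takes 0.05 s, during which the arm holds its last target.

## Task

The washed wooden paddle lies across the porcelain rest with its blade down on the wet drying mat. Take it by the handle, slide it lengthwise along the rest's ridge until it balances there by itself, level and with both ends clear of the mat, and let go. Its balance point is different every time and cannot be seen, so feel for it; keep the paddle on the ridge all the while (do not lift it off), do not press hard on the porcelain, do not let the paddle drop and knock on the mat, and leave the cups, teapot and jug where they are.

Things in the scene. Friction and masses are not known exactly. Their poses are not given: they have to be found in the camera images.
- paddle: long brown wooden paddle, 420 mm, 0.68 to 0.77 kg. Origin: underside, mid-length; x along it to the blade, z up; underside flat at z = 0. Shaft x -210 to 110 mm, 22 wide, 14 thick; blade x 110 to 210, 56 wide, 8 thick. A hidden steel core (still during a run) puts the balance point anywhere from x -45 to 85 mm. At first the ridge is under x -55 to -75: blade end heavy and down, tilt 11 deg; it must slide handle-ward
- paddle_grip (a point): point in the shaft, 180 mm from mid-length towards the butt (x = -180 mm), 7 mm above the underside; axes as the paddle's. A good place to hold: 22 mm wide across y
- paddle_butt (a point): underside of the paddle at the butt end of the handle, x = -210 mm
- paddle_tip (a point): underside of the paddle at the blade's end, x = +210 mm
- rest: white porcelain paddle rest, fixed. Origin on the mat under its centre, x along the paddle towards the blade, y along the ridge, z up. Foot 90 x 110 x 8 mm; ridge 16 mm thick in x, its flat top 50 mm over the mat; two blue cheeks 14 mm high stand on it at y +-15 to +-27 mm, the shaft between them. The paddle balances by itself when its balance point is over the 16 mm wide flat top
- rest_top (a point): centre of the ridge's flat top, 50 mm above the mat; axes as the rest's
- mat: grey-green drying mat fixed on the terrazzo counter, 380 x 740 x 3 mm, its top 3 mm above the counter; origin under its centre. The rest and the paddle stand on it
- cup_a: stainless cup, 72 mm across, 80 mm high, origin under its centre; a bystander
- cup_b: the second, equal stainless cup; a bystander
- teapot: white porcelain teapot, body 120 mm across, 118 mm high with its blue lid knob, spout at +y, handle at -y, origin under its centre; a bystander
- jug: white plastic filter jug with a blue lid, 114 x 164 mm, 219 mm high, handle at -y, origin under its centre; a bystander
There are look-alikes about, which are no part of the job. What is shaped like the rest but red is not meant.

How it is judged (in metres and radians):
On the way:
1. the blade is off the mat, the paddle held in the fingers (height (world z) of paddle_tip above 0.02 m and contact force between the fingers and paddle above 0.5 N), for 0.2 s.
At the end, for the whole second after the job is handed in: the paddle is released and at rest, balanced on the ridge: level within 3.4 degrees, lengthwise within 20 degrees of the rest's x axis, carried by the rest, both ends at least 30 mm above the mat (angle between paddle's own z axis and vertical below 0.06 rad and height (world z) of each of paddle_tip, paddle_butt above 0.033 m and contact force between paddle and rest above 3 N and contact force between paddle and mat below 0.05 N and contact force between paddle and the fingers below 0.05 N and angle between the x axis of paddle and the x axis of rest, either way round below 0.35 rad and linear speed of paddle below 0.01 m/s and angular speed of paddle below 0.12 rad/s); the robot touches nothing.
It fails at once if the paddle was lifted off the ridge (more than 10 mm of air between them) (z of rest_top in the frame of paddle below -0.01 m).
It fails at once if the paddle was pressed on the porcelain rest with more than 25 N (contact force between paddle and rest above 25 N).
It fails at once if the paddle knocked on the mat with more than 8 N (contact force between paddle and mat above 8 N).
It fails at once if a cup, the teapot or the jug was shifted by more than 15 mm (distance of any of cup_a, cup_b, teapot, jug from where it was at the start of the episode above 0.015 m).
It also fails if it takes over 69 s, if anything falls off the work surface, if the arm or the gripper's body presses on something with over 40 N, if the wrist force passes 120 N, or if a joint passes its speed limit or range.

## Working session

There is one attempt and no reset: what is moved stays moved. The work goes in short steps, each a Python script; the robot and the scene stay as the last script left them, time stands still between calls to the robot, and variables do not carry over. Pictures are saved under pics/ and viewed, and the job is handed in when it is done.

```bash
ls; mkdir -p pics; python3 - <<'E'
from cell import robot, grip, kin, viewer
import cv2,numpy as np
for c in ("scene","top"):
    im=viewer.read_camera(c); cv2.imwrite(f"pics/{c}0.png",im[:,:,::-1])
    I=viewer.camera_info(c); print(c,I)
    R,t=np.array(I["R"]),np.array(I["t"])
    for n in ("paddle_grip","paddle_tip","paddle_butt","paddle","rest_top","rest","cup_a","teapot","jug","mat"):
        print(n,[( (R.T@(np.array(d["at"])-t)).round(1).tolist(),round(d["confidence"],2)) for d in viewer.pinpoint(n,c)])
s=robot.observe(); print(s)
E
```

```text
pics
scene {'camera_matrix': array([[415.38286076,   0.        , 251.32058378],
       [  0.        , 415.38286076, 194.5856338 ],
       [  0.        ,   0.        ,   1.        ]]), 'R': array([[ 0.36512683,  0.93093388,  0.00667118],
       [ 0.78626838, -0.30453407, -0.53762537],
       [-0.49846208,  0.20154678, -0.84315743]]), 't': array([-277.4270224 , -294.86604154, 1687.45850443])}
paddle_grip [([471.3, -97.4, 86.0], 0.56)]
paddle_tip [([560.1, 275.2, 5.6], 0.86)]
paddle_butt [([461.1, -125.2, 78.3], 0.72)]
paddle [([513.8, 70.8, 43.3], 0.93)]
rest_top [([495.9, 17.4, 53.9], 0.82), ([173.7, 296.1, 50.6], 0.61), ([619.8, 470.9, 49.2], 0.56)]
rest [([618.7, 468.5, 0.8], 0.73), ([178.2, 299.3, 1.0], 0.71), ([499.9, 18.5, 1.6], 0.63)]
cup_a [([760.6, -23.2, 0.6], 0.95), ([764.7, 104.1, -0.6], 0.6), ([500.5, 17.7, 0.2], 0.22)]
teapot [([731.9, 270.6, -0.9], 0.6), ([498.4, 15.8, 0.1], 0.32)]
jug [([760.6, -239.3, 3.7], 0.95)]
mat [([494.5, 2.5, -3.2], 0.73), ([557.4, 271.9, 3.9], 0.33)]
top {'camera_matrix': array([[356.17492809,   0.        , 252.78303882],
       [  0.        , 
[... 952 characters left out ...]
, 0.6)]
{'t': 1.1, 'joints': array([ 1.06600962,  0.46749456, -0.01158792,  1.6027273 ,  0.00599176,
        1.07139889, -0.05630372]), 'joint_velocities': array([ 0.00074882,  0.00157572,  0.00223077,  0.00082871, -0.00019137,
        0.00046712,  0.00128602]), 'joint_torque': array([ 1.52087218e-04, -5.20421004e+01, -1.26496129e-02, -2.44052070e+01,
       -5.67326427e-02,  1.14241603e-02, -2.08462815e-06]), 'tcp_pos': array([ 289.55907276, -581.93316008,  214.58456205]), 'tcp_rot': array([ 1.96463737,  0.4617568 , -1.96470728]), 'contact_force': array([ 0.51309473, -0.15162564, -0.19194644]), 'wrist_torque': array([-0.02093395, -0.03120522, -0.01115293]), 'grip_width': 0.9995444777650143}
```

View pics/scene0.png

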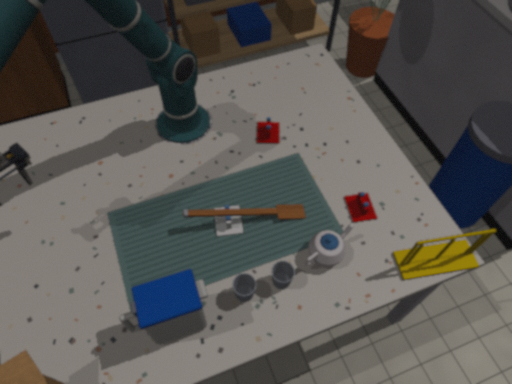

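View pics/top0.png

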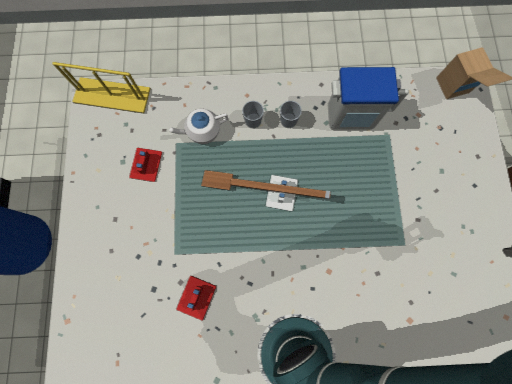

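Rest candidates: the white one at scene (229,220) / top (282,193), and red look-alikes at scene (267,132) and (360,207), top (197,298) and (146,164). I choose the white one, which has the paddle across it and blue cheeks. There is only one paddle: its handle is at scene (187,212) and its blade at (290,212). Next I'll check a close crop and fit the pose from the masks.

```bash
cat > h.py <<'E'
from cell import robot, grip, kin, viewer
import cv2,numpy as np
from scipy.spatial.transform import Rotation as Ro
from scipy.optimize import minimize
B=[(-210,110,11,0,14),(110,210,28,0,8)]
def box(b): return np.array([[x,y,z] for x in b[:2] for y in(-b[2],b[2]) for z in b[3:]],float)
def Rp(yaw,pitch): return Ro.from_euler('ZY',[yaw,pitch]).as_matrix()   # pitch>0: blade down
def render(p,cams):
    out=[]
    for I in cams:
        m=np.zeros((384*4,512*4),np.uint8)
        for b in B:
            X=box(b)@Rp(p[3],p[4]).T+p[:3]; c=X@I["R"].T+I["t"]; u=c@I["camera_matrix"].T; u=u[:,:2]/u[:,2:]
            h=cv2.convexHull(((u+.5)*4).astype(np.float32)).astype(np.int32); cv2.fillConvexPoly(m,h,255)
        out.append(cv2.resize(m,(512,384),interpolation=cv2.INTER_AREA)/255.)
    return out
def fit(p0,names=("scene","top"),fix=None):
    cams=[];ms=[]
    for c in names:
        viewer.read_camera(c); d=viewer.silhouettes("paddle",c)[0]; ms.append(d["mask"].astype(float)); cams.append(viewer.camera_info(c))
    sc=np.array([5,5,5,.03,.03])
    def f(q):
        p=p0+q*sc
        return sum(np.abs(r-m).sum()/m.sum() for r,m in zip(render(p,cams),ms))+1e-3*(q**2).sum()
    best=None
    q=np.zeros(5)
    for _ in range(3):
        r=minimize(f,q,method='Nelder-Mead',options=dict(initial_simplex=np.vstack([q,q+np.eye(5)]),maxiter=400)); q=r.x
    return p0+q*sc,r.fun,ms
E
python3 - <<'E'
from h import *
p,fv,ms=fit(np.array([512,71,42,np.deg2rad(76.6),np.deg2rad(11)]))
print(p,np.rad2deg(p[3:]),fv)
R=Rp(*p[3:]); 
for n,x in (("butt",[-210,0,0]),("grip",[-180,0,7]),("tip",[210,0,0]),("x-65",[-65,0,0])): print(n,R@x+p[:3])
im=viewer.read_camera("scene")[:,:,::-1]; a=cv2.resize(im[180:250,165:325],None,fx=4,fy=4,interpolation=cv2.INTER_CUBIC)
im=viewer.read_camera("top")[:,:,::-1]; b=cv2.resize(im[150:220,190:350],None,fx=4,fy=4,interpolation=cv2.INTER_CUBIC)
cv2.imwrite("pics/crop1.png",np.vstack([a,b]))
print(robot.observe()["contact_force"])
E
```

```text
[5.11786804e+02 7.47318772e+01 4.25913756e+01 1.34174589e+00
 1.89331957e-01] [76.87637692 10.84792205] 0.24889804116063463
butt [ 464.95775581 -126.12878291   82.11397028]
grip [471.94674372 -96.15139087  83.3427966 ]
tip [558.6158514  275.59253739   3.068781  ]
x-65 [497.29209834  12.56072052  54.82455969]
[ 0.57219491  1.13570437 -0.09245025]
```

View pics/crop1.png

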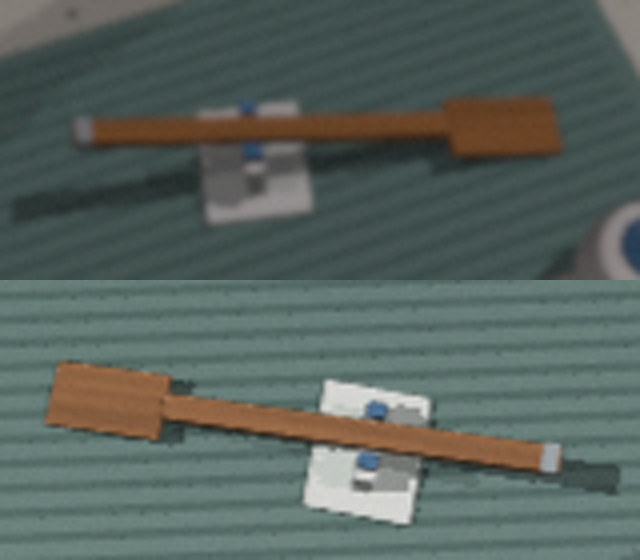

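The crop confirms the white rest: blue cheeks either side of the shaft, grey-tipped handle at crop (83,130) in the upper view and (550,458) in the lower. The pose fit agrees with this, with the tip at z 3.07 and a tilt of 10.8°. Now I'll grasp the handle.

```bash
cat >> h.py <<'E'
P0=np.array([511.79,74.73,42.59]);YAW=1.34175;PIT=.18933
def avg(n=10):
    F=[];T=[]
    for _ in range(n):
        robot.hold(.02); s=robot.observe(); F.append(s["contact_force"]); T.append(s["wrist_torque"])
    return np.mean(F,0),np.mean(T,0),np.std(F,0),s
def toolR(yaw,pitch,sgn):
    R=Rp(yaw,pitch); x=-R[:,2]; y=sgn*R[:,1]; return np.c_[x,y,np.cross(x,y)]
E
python3 - <<'E'
from h import *
R=Rp(YAW,PIT); g=R@[-180,0,7]+P0
best=None
for s in (1,-1):
    T=toolR(YAW,PIT,s); rv=Ro.from_matrix(T).as_rotvec()
    q=[kin.ik(g+T[:,0]*d,rv) for d in (-80,19)]
    # also far end
    T2=toolR(YAW,-.05,s); e=Rp(YAW,0)@[-330,0,0]+P0; e[2]=45
    q2=kin.ik(e,Ro.from_matrix(T2).as_rotvec())
    print(s,q,q2)
print(avg(10)[:3], robot.observe()["t"])
E
```

```text
1 [array([ 0.95730088,  0.6968098 , -1.31452646,  1.98699539,  0.89172415,
        1.24915161,  2.16090879]), array([ 0.9654352 ,  0.97676982, -1.32999187,  2.05303583,  1.1881401 ,
        1.29398109,  1.97773482])] [ 0.24186371  0.49336333  0.29072693  2.08228242 -0.32017614  0.62167707
 -2.60565278]
-1 [array([ 0.39232791,  0.32539179, -0.48952337,  2.01520613,  0.41460308,
        0.93933682, -0.57270421]), array([ 0.32340102,  0.46912607, -0.37411148,  2.08747479,  0.53556988,
        0.73560939, -0.66929282])] [ 0.72802357  0.50959381 -0.30357162  2.0501302   0.16867923  0.61984417
  0.09290484]
(array([-0.10723737, -0.1313827 ,  0.07053844]), array([ 0.0200578 , -0.00840796,  0.01597933]), array([0.52487923, 0.36332821, 0.55040365])) 1.5667
```

```bash
python3 - <<'E'
from h import *
R=Rp(YAW,PIT); g=R@[-180,0,7]+P0; T=toolR(YAW,PIT,-1); rv=Ro.from_matrix(T).as_rotvec()
robot.movep(g-80*T[:,0],rv)
grip(.5,25)
F,M,s,o=avg(10); print("above",F,M,o["t"])
robot.servo_line(g+17*T[:,0],feed=60)
F,M,s,o=avg(10); print("at",F,M,o["t"],o["tcp_pos"]-(g+17*T[:,0]))
grip(0.0,25)
F,M,s,o=avg(10); print("gripped",F,M,o["t"],o["grip_width"]*92)
for c in("scene","top"): 
    im=viewer.read_camera(c)[:,:,::-1]; cv2.imwrite(f"pics/{c}1.png",cv2.resize(im[150:260,120:350],None,fx=3,fy=3))
E
```

```text
above [ 0.03227176 -0.00098886  0.08989255] [ 0.14044549 -0.0775423   0.02065324] 4.4917
at [-0.15605285 -0.01695055  0.06073841] [ 0.14627997 -0.11013175  0.00652402] 6.425 [ 0.14888564 -0.0041224   0.22082948]
gripped [ 0.03309812 -0.16662043  0.00292809] [ 0.13847886 -0.1144     -0.01466078] 7.075 21.937580327890316
```

```bash
cat >> h.py <<'E'
def pose_for(pitch, xr, yaw=YAW, gx=-180, gdeep=17, zoff=0.):
    """TCP pose with paddle point xr (underside) sitting at the ridge edge/centre point PV"""
    R=Rp(yaw,pitch); o=PV-R@[xr,0,0]; T=toolR(yaw,pitch,-1)
    return o+R@[gx,0,7]+gdeep*T[:,0]+[0,0,zoff], Ro.from_matrix(T).as_rotvec()
PV=Rp(YAW,PIT)@[-54,0,0]+P0
E
python3 - <<'E'
from h import *
print("PV",PV)
for k in range(1,7):
    pit=PIT*(1-k/6)
    p,rv=pose_for(pit,-54)
    robot.servo_line(p,feed=15,rotation=rv)
    F,M,s,o=avg(5); print(round(np.rad2deg(pit),1),F.round(2),M.round(3),round(o["t"],2),(o["tcp_pos"]-p).round(2))
    if F[2]>13 or F[2]<-5: print("stop"); break
for c in("scene","top"): 
    im=viewer.read_camera(c)[:,:,::-1]; cv2.imwrite(f"pics/{c}2.png",cv2.resize(im[140:260,120:350],None,fx=3,fy=3))
E
```

```text
PV [499.7484524   23.08004715  52.75284913]
9.0 [-0.24  0.59  5.83] [-0.018  0.115  0.061] 7.67 [0.43 0.05 0.52]
7.2 [-0.43  0.88  5.79] [-0.042  0.123  0.046] 8.18 [0.43 0.01 0.5 ]
5.4 [-0.67  0.22  6.13] [-0.052  0.119  0.049] 8.68 [ 0.42 -0.03  0.5 ]
3.6 [-0.44  0.34  5.85] [-0.075  0.12   0.046] 9.18 [ 0.43 -0.04  0.5 ]
1.8 [-0.61  0.61  6.38] [-0.064  0.124  0.062] 9.68 [ 0.41 -0.06  0.49]
0.0 [-1.19 -0.    6.88] [-0.057  0.203  0.08 ] 10.18 [ 0.34 -0.07  0.49]
```

View pics/scene2.png

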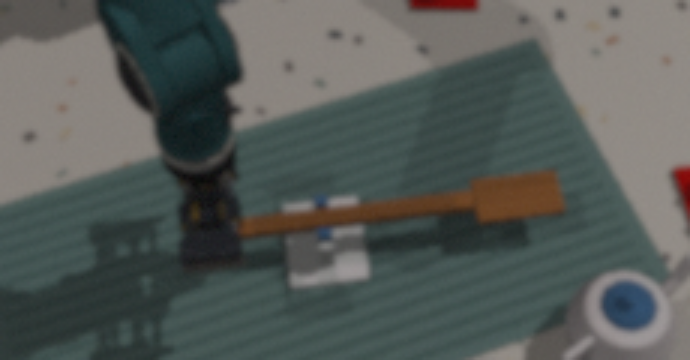

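The paddle is level and the blade is clear, with only about 6 N on the handle. Now I'll slide it with a slight blade-down pitch, so the contact is at the known ridge edge, and log the moment about that edge.

```bash
cat >> h.py <<'E'
YP=Rp(YAW,0)[:,1]; XP=Rp(YAW,0)[:,0]
M0=np.array([.14,-.095,.0])
def mom(F,M,o): 
    tot=(M-M0)+np.cross((o["tcp_pos"]-PV)/1000,F); return tot@YP, (M-M0)@YP
E
cat > slide.py <<'E'
from h import *
import sys,json
def slide(xs,pit,feed=30,n=15):
    out=[]
    for x in xs:
        p,rv=pose_for(pit,x); robot.servo_line(p,feed=feed,rotation=rv)
        F,M,s,o=avg(n); t,mp=mom(F,M,o)
        print(x,"F",F.round(2),"Fx,Fy",(F@XP).round(2),(F@YP).round(2),"pad",mp.round(3),"tot",t.round(3),round(o["t"],2),(o["tcp_pos"]-p).round(2),flush=True)
        out.append((x,F[2],mp,t))
        if F[2]>13 or F[2]<-5: print("stop"); break
    return np.array(out)
E
python3 - <<'E'
from slide import *
a=slide([-54,-39,-24,-9,6,21],np.deg2rad(1.5))
k=np.polyfit(a[:,0],a[:,3],1); print("W",-k[0]*1000,"cg",-k[1]/k[0]); 
k=np.polyfit(a[:,0],a[:,1]*(a[:,0]+180),1); print("F only W",-k[0],"cg",-k[1]/k[0])
E
```

```text
-54 F [-0.96 -0.61  6.41] Fx,Fy -0.82 0.8 pad 0.426 tot 1.242 10.78 [ 0.33 -0.36  0.53]
-39 F [1.33 5.24 4.03] Fx,Fy 5.41 -0.1 pad -0.879 tot -0.351 11.68 [1.31 2.09 0.46]
-24 F [1.43 5.04 3.15] Fx,Fy 5.23 -0.25 pad -0.931 tot -0.474 12.58 [1.04 1.88 0.29]
-9 F [1.59 5.38 2.43] Fx,Fy 5.6 -0.32 pad -0.984 tot -0.603 13.48 [0.7  1.55 0.13]
6 F [1.34 5.32 2.05] Fx,Fy 5.48 -0.1 pad -1.024 tot -0.673 14.38 [0.36 1.   0.  ]
21 F [1.11 4.26 1.4 ] Fx,Fy 4.4 -0.12 pad -0.88 tot -0.619 15.28 [ 0.06  0.27 -0.  ]
W 19.803193433095295 cg -28.935245547116207
F only W 6.223068584324444 cg 62.40497032029003
```

```bash
python3 - <<'E'
from h import *
o=PV-Rp(YAW,.026)@[21,0,0]
p,fv,ms=fit(np.r_[o,YAW,.026],names=("scene","top"))
print("pred",o,"fit",p[:3],np.rad2deg(p[3:]),fv)
d=PV-p[:3]; R=Rp(*p[3:]); print("ridge edge in paddle",R.T@d)
print(robot.observe()["grip_width"]*92,robot.observe()["t"])
a=[]
for c in("scene","top"): 
    im=viewer.read_camera(c)[:,:,::-1]; a.append(cv2.resize(im[140:240,120:350],None,fx=3,fy=3))
cv2.imwrite("pics/s3.png",np.vstack(a)[:, :])
E
```

```text
pred [494.98203783   2.63540866  53.29878762] fit [495.54690093   3.98745733  53.23140429] [76.93560758  1.58353955] 0.42148453405146447
ridge edge in paddle [19.55391222  0.22300176  0.06183027]
21.423444577606155 15.4833
```

View pics/s3.png

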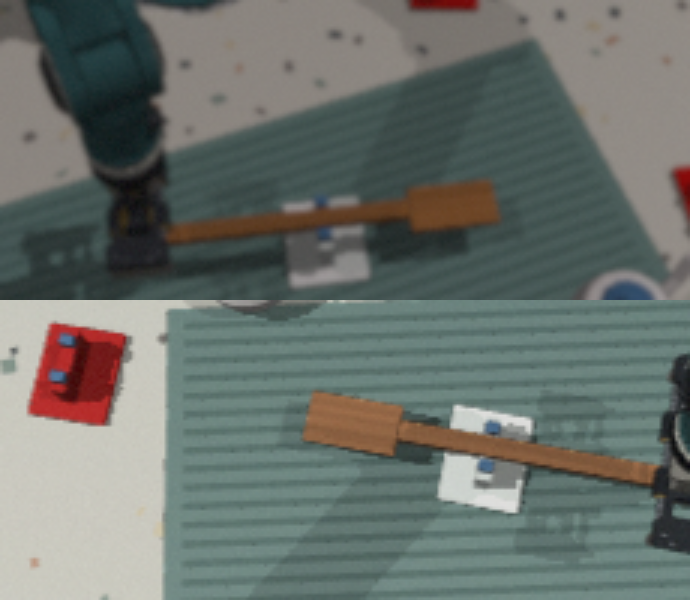

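```bash
python3 - <<'E'
from slide import *
a=slide([36,35,34,33],np.deg2rad(1.5),feed=20,n=12)
a=slide([48,47,46,45],np.deg2rad(1.5),feed=20,n=12)
E
```

```text
36 F [0.98 3.99 0.9 ] Fx,Fy 4.1 -0.05 pad -0.764 tot -0.588 16.68 [-0.05 -0.07 -0.01]
35 F [-0.47 -0.87  1.12] Fx,Fy -0.95 0.26 pad 0.362 tot 0.608 17.13 [-0.28 -0.94  0.04]
34 F [-1.57 -5.33  1.73] Fx,Fy -5.55 0.32 pad 1.268 tot 1.665 17.58 [-0.44 -1.39  0.04]
33 F [-1.22 -4.92  1.5 ] Fx,Fy -5.07 0.07 pad 1.261 tot 1.606 18.03 [-0.29 -1.14  0.06]
48 F [1.26 5.02 0.27] Fx,Fy 5.18 -0.08 pad -0.964 tot -0.924 19.13 [ 0.    0.17 -0.02]
47 F [-0.11  1.09  0.9 ] Fx,Fy 1.03 0.36 pad -0.074 tot 0.126 19.58 [-0.23 -0.73  0.03]
46 F [-1.14 -5.22  1.12] Fx,Fy -5.34 -0.08 pad 1.286 tot 1.563 20.03 [-0.43 -1.43  0.07]
45 F [-1.41 -4.82  1.2 ] Fx,Fy -5.01 0.28 pad 1.195 tot 1.487 20.48 [-0.06 -0.31  0.03]
```

```bash
cat >> h.py <<'E'
M0=np.array([.02,-.02,.0]); H=.212
def mom(F,M,o):
    mp=(M-M0)@YP+H*(F@XP); return F[2]*((PV-o["tcp_pos"])@XP)/1000+mp, mp
E
python3 - <<'E'
from slide import *
a=slide([60,58.7],np.deg2rad(1.5),feed=20,n=20)
a=slide([70,68.7],np.deg2rad(1.5),feed=20,n=20)
a=slide([78,76.7],np.deg2rad(1.5),feed=20,n=20)
E
```

```text
60 F [ 1.18  4.89 -0.22] Fx,Fy 5.03 -0.04 pad -0.022 tot -0.074 21.72 [0.09 0.24 0.01]
58.7 F [-0.5  -1.14  0.58] Fx,Fy -1.23 0.23 pad -0.062 tot 0.077 22.3 [-0.26 -0.9   0.04]
70 F [ 0.95  3.88 -0.25] Fx,Fy 3.99 -0.05 pad -0.057 tot -0.118 23.35 [0.02 0.08 0.02]
68.7 F [-0.66 -2.39  0.17] Fx,Fy -2.48 0.1 pad -0.024 tot 0.018 23.93 [-0.28 -1.    0.06]
78 F [ 0.9   4.63 -0.73] Fx,Fy 4.72 0.18 pad -0.05 tot -0.24 24.88 [ 0.04  0.17 -0.01]
76.7 F [-0.58 -1.52 -0.15] Fx,Fy -1.61 0.22 pad -0.069 tot -0.108 25.47 [-0.3  -0.94  0.03]
```

```bash
cat > edge.py <<'E'
import h; from h import *
PB=PV.copy()
def edge(xc,pd,n=40):
    """ridge centre at paddle xc, pitch deg pd; pivots on blade edge (pd>0) or handle edge (pd<0)"""
    s=8 if pd>0 else -8
    h.PV=PB+(s-8)*XP
    p,rv=h.pose_for(np.deg2rad(pd),xc+s); robot.servo_line(p,feed=10,rotation=rv)
    F,M,sd,o=avg(n)
    b=-.158*pd/10.85
    mp=M@YP-b+.232*(F@XP); t=F[2]*((h.PV-o["tcp_pos"])@XP)/1000+mp
    print("xc",xc,"pd",pd,"Fx %.2f Fy %.2f Fz %.2f pad %.3f tot %.3f cg(tot) %.1f cg(F) %.1f"%(F@XP,F@YP,F[2],mp,t,xc+s+t/.0071,xc+s+(t-mp)/.0071),"t",round(o["t"],2),flush=True)
E
python3 - <<'E'
from edge import *
edge(66.5,1.5); edge(66.5,-1.5); edge(67.5,-1.5);edge(67,1.5)
E
```

```text
xc 66.5 pd 1.5 Fx -4.33 Fy 0.09 Fz 0.11 pad -0.068 tot -0.039 cg(tot) 69.0 cg(F) 78.6 t 26.5
xc 66.5 pd -1.5 Fx -4.35 Fy 0.07 Fz 0.18 pad -0.049 tot -0.005 cg(tot) 57.8 cg(F) 64.6 t 28.61
xc 67.5 pd -1.5 Fx 2.19 Fy 0.12 Fz 0.23 pad -0.002 tot 0.052 cg(tot) 66.9 cg(F) 67.2 t 29.52
xc 67 pd 1.5 Fx 0.03 Fy 0.13 Fz -0.21 pad -0.002 tot -0.054 cg(tot) 67.3 cg(F) 67.6 t 31.63
```

Both edge tests with friction relieved (|Fx| up to 2 N) agree: balance point at x ≈ 67 mm. I'll level it there and release.

```bash
python3 - <<'E'
from edge import *
edge(67,0.05,n=20)
for w in (.25,.27,.3,.4): grip(w,3)
robot.hold(.3)
o=robot.observe(); print(o["t"],o["grip_width"]*92,o["contact_force"])
c=PB-8*XP-Rp(YAW,0)@[67,0,0]
p,fv,ms=fit(np.r_[c,YAW,0.]); print(p[:3],np.rad2deg(p[3:]),fv,"tip/butt z",[(Rp(*p[3:])@[x,0,0]+p[:3])[2].round(1) for x in(210,-210)])
a=[]
for n in("scene","top"): 
    im=viewer.read_camera(n)[:,:,::-1]; a.append(cv2.resize(im[140:240,100:350],None,fx=3,fy=3))
cv2.imwrite("pics/s4.png",np.vstack(a)); print(robot.observe()["t"])
E
```

```text
xc 67 pd 0.05 Fx -3.08 Fy 0.04 Fz 0.39 pad -0.015 tot 0.084 cg(tot) 86.9 cg(F) 89.0 t 32.76
34.1 36.77421951593346 [ 0.19598921 -0.53971222 -0.24660195]
[482.93875295 -48.76550415  52.36940086] [ 7.69045915e+01 -3.51213192e-03] 0.4140277998722599 tip/butt z [np.float64(52.4), np.float64(52.4)]
34.4
```

View pics/s4.png

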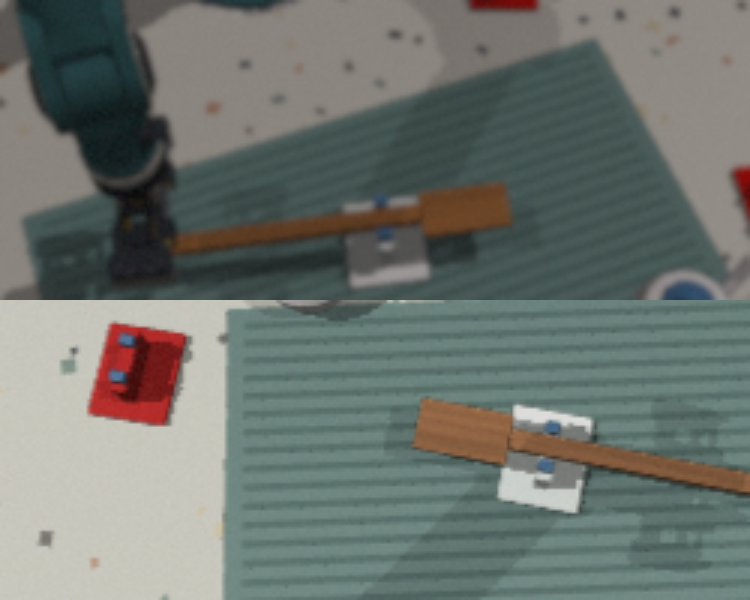

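The paddle stays level without the fingers: blade in the clear at (465,208), shaft between the cheeks at (383,215), fitted pitch 0.0°. Next is a slow straight retreat and one more check.

```bash
python3 - <<'E'
from edge import *
o=robot.observe(); T=Ro.from_rotvec(o["tcp_rot"]).as_matrix()
robot.servo_line(o["tcp_pos"]-130*T[:,0],feed=60)
robot.hold(.8)
c=PB-8*XP-Rp(YAW,0)@[67,0,0]
p,fv,ms=fit(np.r_[c,YAW,0.]); print(p[:3],np.rad2deg(p[3:]),fv,"tip/butt z",[(Rp(*p[3:])@[x,0,0]+p[:3])[2].round(1) for x in(210,-210)])
a=[]
for n in("scene","top"): 
    im=viewer.read_camera(n)[:,:,::-1]; a.append(cv2.resize(im[140:240,100:350],None,fx=3,fy=3))
cv2.imwrite("pics/s5.png",np.vstack(a))
o=robot.observe();print(o["t"],o["tcp_pos"],o["contact_force"])
E
```

```text
[483.13232253 -48.66283443  52.30498905] [76.77679742 -0.31519208] 0.20948404330015866 tip/butt z [np.float64(53.5), np.float64(51.1)]
37.8167 [ 441.86869242 -225.16454551  172.97581574] [-0.20650419 -0.13486581 -0.73053505]
```

View pics/s5.png

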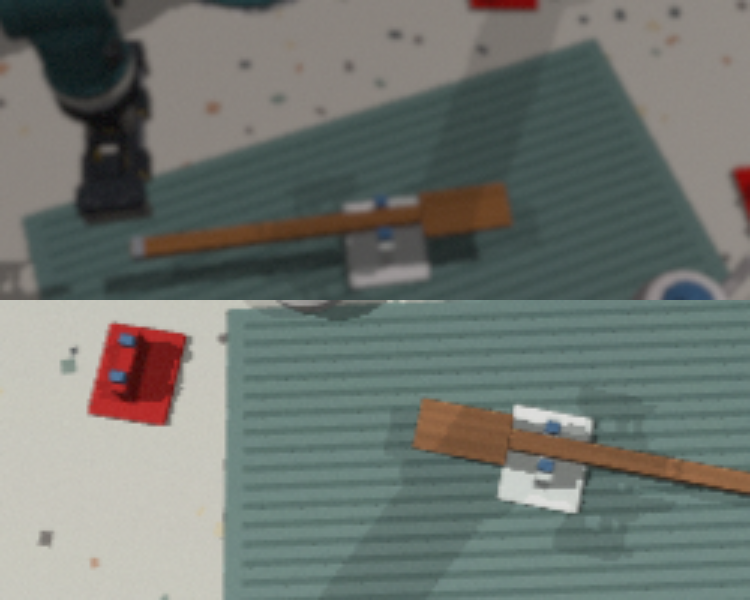

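The gripper is clear. The paddle still lies level on the white rest, with its butt at (140,247) and blade at (465,208), and has not moved. Handing in.

```bash
python3 - <<'E'
from cell import robot
robot.job_done(); print(robot.observe()["t"])
E
```

```text
the job is handed in; nothing more can be done
the job is handed in; nothing more can be done
```

The paddle is balanced by itself on the white rest, level with both ends clear of the mat, and the job was handed in at about 38 s of the 69 s allowed. No verdict is reported back.

- **What I did:** I held the handle at x ≈ -180 mm with 25 N and pivoted the paddle level about the ridge edge. I then slid it handle-ward until the ridge centre was under x ≈ 67 mm. The handle force never averaged more than about 7 N in any reading, so I estimate the rest carried about 14 N at most.
- **Finding the balance point:** Tilting about each ridge edge with little sideways friction gave 66.9 and 67.3 mm. Readings taken under friction scattered more, from 57 to 87 mm. I set those aside, including the last one before release at 87 mm, because the paddle was lying flat on the ridge and being pushed sideways.
- **Last checks:** After release and again after the gripper backed away, the fitted tilt was 0.0° and then -0.3°. After the gripper backed away, the blade end was at z ≈ 53 mm and the butt at z ≈ 51 mm. The paddle moved about 0.2 mm between the two looks.
- **Bystanders:** The arm never went near the cups, teapot or jug, though I did not re-measure where they stood at the end.

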